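# Release the plate clamp of a laboratory shaker

### The arm

A 6-joint arm with a two-finger parallel gripper is mounted at the origin on the work surface. World frame = base frame: x ahead of the robot, y to its left, z up, the work surface at z = 0. Lengths are in mm, angles in rad, forces in N, time in s.
With the tool pointing down it reaches from about 350 to 975 mm from the base axis. Payload 7.1 kg.
Tool frame: the origin (TCP) lies on the front face of the gripper's body, between the roots of the fingers; the fingertips stand 80 mm ahead of it and the grasp point (between the pads) lies 61 mm ahead of it (ctrl.tcp_to_grasp is the distance from the TCP to the grasp point, in mm); z points along the fingers, y is the direction in which the jaws open and shut (so a half turn about z gives the same grasp; the last joint's range is limited). The gripper opens to 88 mm and grips with 3 to 60 N. Pads are 20 mm wide; open, the fingers measure 115 mm over their backs; the gripper's body (75 mm by 178 mm) begins 61 mm behind the grasp point.
Start: joints at [1.209, 0.423, 1.63, -0, 1.089, -0.019], TCP at [210.047, 588.631, 302.675] pointing down, gripper open.
Joint ranges: [-3, 3], [-0.9, 2.11], [0.09, 2.58], [-1.31, 4.45], [0.11, 2.69], [-2.54, 2.54]. Speed limits (rad/s): [2.39, 2.39, 3.01, 3.14, 3.14, 3.14].

### API

Orientations are given as a rotation vector (axis times angle).
In Python, from workcell import telemetry, get_image, ctrl gives the robot as it stands.
- The arm moves only by the tool send_rows, never from a script. Its argument "rows" is a list of rows, each a list of 5 numbers: the shift along the tool's x, y, z in m, then the turn about the tool's z in rad, then the opening, from -1 (shut) to 1 (fully open). A call has 1 to 5 rows; each row shifts and turns the commanded pose from where the row before left it, along the tool's axes as they then stand; what a row does not reach is not made up. A row lasts 1/10 s, in which the tool goes at most 50 mm and 8.59 degrees, less where a joint would pass 70% of its speed; a pose out of reach is approached as far as the arm can. A call with a gripper value outside its range is refused whole. The fingers move at their own pace and stop on an object; the grip force is fixed at half the most. Time passes only in rows, so rows that do not move let the fingers close. It gives the time, the measured TCP pose, the force and the opening at its end, in the units of the state.
- telemetry.get_obs(): the state, without advancing time (a new reading comes with each control period).
- get_image(name): name is "side" or "top" or "wrist"; returns a dict with "color" (384x512x3 uint8, blue, green, red), "z_map" (384x512 float32, mm along the optical axis (not along the pixel's ray), 0 where there is no reading), "camera_matrix" (3x3 intrinsics, pixels), "rvec" (rotation vector, rad) and "tvec" (3), from world to camera coordinates, as OpenCV has them. Camera axes: x right, y down, z forward; pixel columns grow to the right and rows downward; lengths in mm; the calibration is good to about 2 mm. The wrist camera is an equidistant fisheye: a pixel r from the principal point sees the ray r / f radians off the axis. A picture is of the moment at which its call begins.
- ctrl.close_job(): hands the job in, once; it reports no verdict.
The state is a dict: "t": time; "qpos": joint angles; "qvel": joint speeds; "joint_torque": joint torques, N m; "ee_pos": TCP position; "orientation": TCP orientation; "ft_force": force on the tool from outside, world axes, zero at the start; "moment": the same for the moment, N m; "width": finger opening in mm.
Only numpy, scipy, OpenCV 4.12 (cv2) and the standard library are available. Lean on these libraries where they do the work, as an engineer would, in place of code of your own. Each camera call takes 0.05 s, during which the arm holds its last target.

### The job

The well plate on the shaker has to be freed so that a colleague can take it off. With a fingertip, roll the black knurled clamp nut loose by two full turns (anticlockwise seen from above; count them, the nut must stay well on its stud), then push the clamp back by its turned-up finger tab, fully to the end of its slot, away from the plate. Use light touches only: do not squeeze or pinch the nut or the clamp, and leave the plate and the other things on the shaker and the bench where they are.

Things in the scene. Friction and masses are not known exactly. Their poses are not given: they have to be found in the camera images.
- shaker: Orbital plate shaker, fixed: white housing 250 x 270 mm under an aluminium platform 210 (x) x 290 (y) mm, its top 92 mm above the bench. Origin: centre of the underside. x axis: away from the control panel; y: along the clamp's slide, from plate to finger tab; z up. In this frame the plate is centred at y = -79 mm, the nut's axis at x = 0, y = 26 mm, the tab at y = 101 mm.
- nut: High knurled clamp nut, black-oxide steel, on a fixed upright stud. Origin: on its axis at mid-height of the knurled head, 122 mm above the bench when tight; axes as the shaker's (it rises with the thread, but does not show the turning). Head: 40 mm diameter over 30 straight ridges, 16 mm high, on a 26 mm collar. About 2 N sideways on the rim turns it; it stays where left.
- nut_turn (a joint): Turn of the nut in rad: 0 tight (as at the start), growing anticlockwise seen from above (loosening), 6.28 a turn, rising 2.5 mm a turn; two full turns is 12.57, the thread ends at 25. Under about 1.6 turns a shoulder below the head sits in a counterbore of the clamp and locks it.
- nut_line (a point): Outer end of the white engraved line on the nut's top face, 15 mm from the axis, 9.5 mm above mid-height of the head; it turns with the nut and points to the shaker's -x when tight. The head's lower edge is 22 mm above the platform when tight; within 60 mm of its axis all else is at most 23 mm high (tab, 75 mm off: 32), so a fingertip can go right round it.
- clamp (a joint): Travel of the clamp in m: 0 at the plate (locked, as at the start), 0.030 at the far end of its slot, growing along the shaker's +y, away from the plate. Once the nut is loose it slides with about 2 N and stays where left.
- tab (a point): Middle of the inner face (towards the nut) of the clamp's finger tab, the turned-up steel end of a flat slotted tongue: 46 mm wide (x), 4 mm thick, from the tongue's top (7 mm above the platform) to 32 mm above the platform. The point lies 19 mm above the platform, at the start 75 mm along the shaker's +y from the nut's axis. Push on this face along +y.
- plate: Clear 24-well plate, 128 x 86 x 20 mm, loose in its nest on the platform between a fixed fence and the clamp. Origin: centre of the underside. Not to be moved.
- marker: Grey and black marker pen, 100 mm long, 13 mm thick, lying on the platform along its far edge, about 84 mm from the clamp's centre line. Origin under its middle. Leave alone.
- vial: Small amber glass vial with a white cap, 24 mm diameter, 42 mm tall, standing on the platform near the control-panel edge. Origin: centre of its base. Leave alone.
- reagent: Amber reagent bottle, 60 mm diameter, 125 mm tall, on the bench. Origin: centre of base. Leave alone.
- dropper: White dropper bottle, 36 mm diameter, 85 mm tall, on the bench. Origin: centre of base. Leave alone.
- slide_box: Pale box for microscope slides, 78 x 100 x 30 mm, on the bench. Origin: centre of base. Leave alone.
- beaker: Glass beaker, 68 mm diameter, 90 mm tall, on the bench. Origin: centre of base. Leave alone.
- petri: Covered petri dish, 93 mm diameter, 16 mm high, on the bench. Origin: centre of base. Leave alone.

How it is judged (in metres and radians):
On the way, in this order (a step that is already met when the one before it is completed fails the run):
1. the nut has been rolled loose by two full turns (at least 1.75) (value of joint nut_turn above 11 rad), for 0.2 s.
2. then the clamp has been pushed back to the end of its slot (value of joint clamp above 0.027 m), for 0.2 s.
At the end, for the whole second after the job is handed in: The nut stands two full turns loose (between 1.75 and 2.5 turns), the clamp is within 3 mm of the far end of its 30 mm slot, both at rest, and the plate lies within 5 mm of where it was (value of joint nut_turn between 11 and 15.7 rad and value of joint clamp above 0.027 m and velocity of joint clamp between -0.005 and 0.005 m/s and velocity of joint nut_turn between -0.1 and 0.1 rad/s and distance of plate from where it was at the start of the episode below 0.005 m and angle between plate's own z axis and vertical below 0.05 rad and linear speed of plate below 0.01 m/s); the robot touches nothing.
It fails at once if the nut, the clamp or the shaker is pinched, forced or pressed hard by the fingers (over 35 N) (contact force between the fingers and shaker above 35 N).
It fails at once if the plate is lifted or shifted by more than 5 mm (distance of plate from where it was at the start of the episode above 0.005 m).
It fails at once if one of the other things on the shaker or the bench is moved or lifted by more than 15 mm (distance of any of marker, vial, reagent, dropper, slide_box, beaker, petri from where it was at the start of the episode above 0.015 m).
It also fails if it takes over 58 s, if anything falls off the work surface, if the arm or the gripper's body presses on something with over 40 N, if the wrist force passes 120 N, or if a joint passes its speed limit or range.

## Working session

There is one attempt and no reset: what is moved stays moved. The work goes in short steps, Python scripts to look and compute and a tool call to move; the robot and the scene stay as the last step left them, time stands still between calls to the robot, and variables do not carry over. Pictures are saved under pics/ and viewed, and the job is handed in when it is done.

Besides the shell and the picture viewer there is one more tool, called as name(argument=value, ...), one argument or row to a line, values as JSON. send_rows: Moves the arm, as the interface text tells. Its arguments: {"type":"object","properties":{"rows":{"type":"array"}},"required":["rows"]}

```bash
ls; mkdir -p pics; python3 - <<'E'
from workcell import telemetry,get_image,ctrl
import cv2
print(telemetry.get_obs(), ctrl.tcp_to_grasp)
for n in("side","top","wrist"):
    im=get_image(n); cv2.imwrite(f"pics/{n}0.png",im["color"]); print(n,im["camera_matrix"].tolist(),im["rvec"],im["tvec"])
E
```

```text
pics
{'t': 0.0, 'qpos': array([ 1.20900299e+00,  4.23814044e-01,  1.63064652e+00,  1.29064077e-05,
        1.08859735e+00, -1.89961314e-02]), 'qvel': array([-0.00127208,  0.00017527,  0.00063142, -0.0004425 , -0.00083195,
        0.00074262]), 'joint_torque': array([ 8.53808979e-05, -5.44632518e+01, -2.73675352e+01,  6.43947744e-02,
        2.26278871e-02, -1.28284523e-04]), 'ee_pos': array([209.90165274, 588.26047378, 301.93541914]), 'orientation': array([-5.35791929e-01, -3.09527278e+00,  2.25644093e-03]), 'ft_force': array([ 0.60828704,  0.06120913, -0.08747796]), 'moment': array([-0.05296748, -0.0026928 ,  0.03127979]), 'width': 87.60752692963248} 61.3
side [[471.8334236681703, 0.0, 253.33419617644665], [0.0, 471.8334236681703, 194.02413919304365], [0.0, 0.0, 1.0]] [ 0.87205249 -2.27006678  1.32980307] [ 403.01855488  274.28281849 1423.90304586]
top [[373.5773176293832, 0.0, 255.64889569348648], [0.0, 373.5773176293832, 193.1639993039294], [0.0, 0.0, 1.0]] [ 2.17808788 -2.15722404  0.10161267] [ -29.18398875  524.78351914 1237.77356302]
wrist [[297.3186396354542, 0.0, 255.05071009519645], [0.0, 297.3186396354542, 188.39104782714813], [0.0, 0.0, 1.0]] [-2.37406828 -1.67446337 -0.23182639] [-625.06758036  -33.56951116  391.80811901]
```

View pics/side0.png

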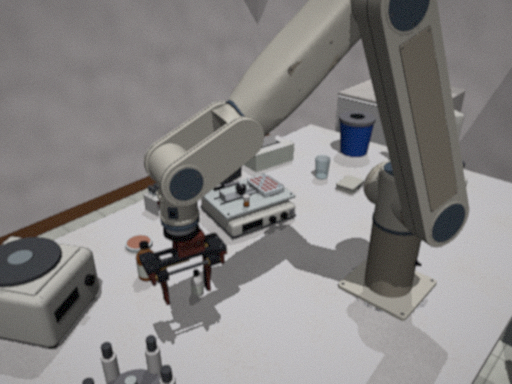

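View pics/top0.png

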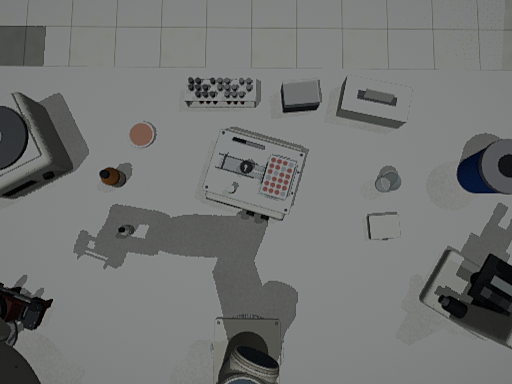

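View pics/wrist0.png

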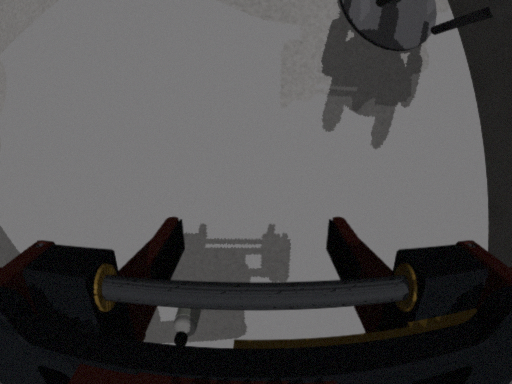

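```bash
cat > h.py <<'E'
import numpy as np,cv2
from workcell import telemetry,get_image,ctrl
def ray(im,uv,wrist=False):
    K=im["camera_matrix"];R=cv2.Rodrigues(im["rvec"])[0];t=np.asarray(im["tvec"]).ravel()
    d=np.array([(uv[0]-K[0,2])/K[0,0],(uv[1]-K[1,2])/K[1,1],1.])
    if wrist:
        r=np.hypot(d[0],d[1]);d=np.array([d[0]/r*np.sin(r),d[1]/r*np.sin(r),np.cos(r)])
    return -R.T@t,R.T@d
def onz(im,uv,z,wrist=False):
    c,d=ray(im,uv,wrist);return c+d*(z-c[2])/d[2]
def proj(im,p):
    return cv2.projectPoints(np.array([p],float),im["rvec"],im["tvec"],im["camera_matrix"],None)[0].ravel()
def crop(im,x0,y0,x1,y1,s,name):
    c=cv2.resize(im["color"][y0:y1,x0:x1],None,fx=s,fy=s,interpolation=cv2.INTER_CUBIC)
    c=cv2.convertScaleAbs(c,alpha=1.3,beta=10);cv2.imwrite("pics/"+name,c)
E
python3 - <<'E'
from h import *
im=get_image("top");crop(im,195,115,320,225,5,"t1.png")
im2=get_image("side");crop(im2,190,165,310,245,6,"s1.png")
R=cv2.Rodrigues(im["rvec"])[0];print(-R.T@im["tvec"]);
R=cv2.Rodrigues(im2["rvec"])[0];print(-R.T@im2["tvec"]);
z=im["z_map"];
for uv in [(247,166),(255,190),(280,175),(150,200)]:
  c,d=ray(im,uv);print(uv,c+d*z[uv[1],uv[0]])
E
```

```text
[ 399.63962043  -31.98017768 1283.58805014]
[-449.35238376 1090.02788288  935.45526556]
(247, 166) [597.92980937   2.78093104 140.5657585 ]
(255, 190) [528.76872051 -22.351408    90.84730759]
(280, 175) [ 574.96575728 -101.18482789  112.09606056]
(150, 200) [500.37701294 339.9869484    1.68064162]
```

View pics/t1.png

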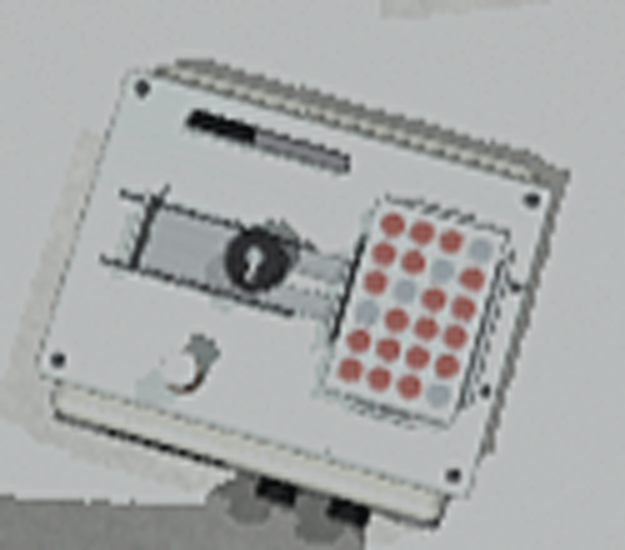

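View pics/s1.png

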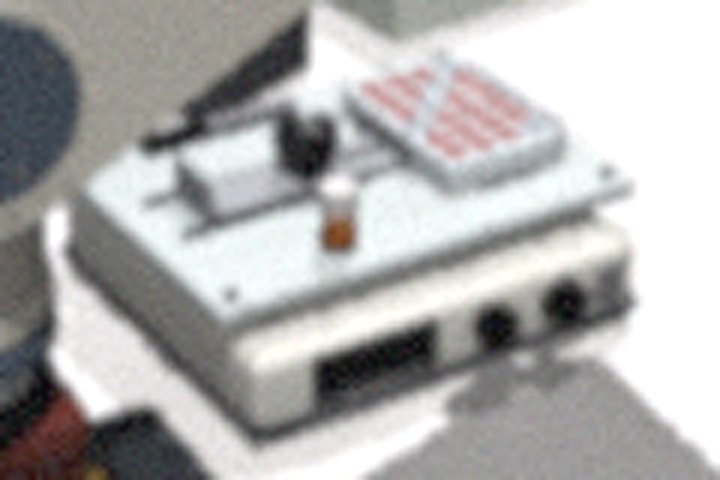

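```bash
python3 - <<'E'
from h import *
im=get_image("top");g=cv2.cvtColor(im["color"],cv2.COLOR_BGR2GRAY)
f=lambda x,y:(195+(x+.5)/5-.5,115+(y+.5)/5-.5)
S=[onz(im,f(*p),92) for p in[(142,88),(532,200),(453,475),(58,360)]]
S=np.array(S);print(S)
print("center",S.mean(0)); 
a=S[0]-S[1];b=S[3]-S[2];c=S[0]-S[3];d=S[1]-S[2]
for v in(a,b):print("yaxis ang",np.arctan2(v[1],v[0])-np.pi/2)
for v in(c,d):print("xaxis ang",np.arctan2(v[1],v[0]))
yaw=np.mean([np.arctan2(v[1],v[0])-np.pi/2 for v in(a,b)]+[np.arctan2(v[1],v[0]) for v in(c,d)])
print("yaw",yaw)
# nut
crop_=g[150:185,230:262]; m=(crop_<80).astype(np.uint8)
n,l,st,ce=cv2.connectedComponentsWithStats(m);k=1+np.argmax(st[1:,4]);print(st[k],ce[k])
cnt=cv2.findContours((l==k).astype(np.uint8),cv2.RETR_EXTERNAL,cv2.CHAIN_APPROX_NONE)[0][0]
(cx,cy),r=cv2.minEnclosingCircle(cnt);print(cx+230,cy+150,r)
p=onz(im,(ce[k][0]+230,ce[k][1]+150),126);print("nut centroid",p,onz(im,(cx+230,cy+150),129))
ex=np.array([np.cos(yaw),np.sin(yaw)]);ey=np.array([-ex[1],ex[0]])
C=S.mean(0)[:2];print("nut from frame",C+26*ey, "in shaker frame",(p[:2]-C)@ex,(p[:2]-C)@ey)
print("tab",C+101*ey)
t=onz(im,f(147,232),124);print("tab seen",t,(t[:2]-C)@ex,(t[:2]-C)@ey)
E
```

```text
[[ 717.19398726   83.86800139   92.        ]
 [ 645.2748659  -170.09181612   92.        ]
 [ 466.65298295 -119.33582861   92.        ]
 [ 538.17147212  134.56203211   92.        ]]
center [591.82332706 -17.74940281  92.        ]
yaxis ang -0.2759652096640619
yaxis ang -0.2745678556892779
xaxis ang -0.275946981301624
xaxis ang -0.2768558374992757
yaw -0.2758339710385599
[  0   8  28  20 191] [15.78534031 16.91623037]
243.5 167.5 13.946425437927246
nut centroid [597.51353179   6.9986129  126.        ] [595.08855778  14.02382334 129.        ]
nut from frame [598.90441346   7.26775561] in shaker frame -1.2650032445475459 25.362225417300717
tab [619.33062425  79.43263566]
tab seen [616.08604973  75.88795261 124.        ] -2.156531841706419 96.70565345645655
```

send_rows(
  rows=[
    [0, 0, 0, -0.067, -1],
    [-0.034, -0.032, 0, 0, -1],
    [-0.034, -0.032, 0, 0, -1],
    [-0.034, -0.032, 0, 0, -1],
    [-0.034, -0.032, 0, 0, -1],
  ],
)

```text
t: 0.8
ee_pos: [306.6, 426.9, 302.7]
orientation: [0.431, 3.112, 0.0]
ft_force: [0.3, -0.1, 0.4]
width: 51.6
```

send_rows(
  rows=[
    [-0.034, -0.032, 0, 0, -1],
    [-0.034, -0.032, 0, 0, -1],
    [-0.034, -0.032, 0, 0, -1],
    [-0.034, -0.032, 0, 0, -1],
    [-0.034, -0.032, 0, 0, -1],
  ],
)

```text
t: 1.3
ee_pos: [426.8, 226.5, 302.9]
orientation: [0.432, 3.111, 0.001]
ft_force: [0.2, -0.2, -0.5]
width: 11.4
```

send_rows(
  rows=[
    [-0.034, -0.032, 0, 0, -1],
    [-0.034, -0.032, 0, 0, -1],
    [-0.034, -0.032, 0, 0, -1],
    [-0.034, -0.032, 0, 0, -1],
    [-0.034, -0.032, 0, 0, -1],
  ],
)

```text
t: 1.8
ee_pos: [546.8, 26.0, 302.9]
orientation: [0.432, 3.111, 0.0]
ft_force: [0.0, 0.4, -0.0]
width: 0.4
```

```bash
cat > st.py <<'E'
from h import *
N=np.array([599.,7.2]);yaw=-0.2758
ex=np.array([np.cos(yaw),np.sin(yaw)]);ey=np.array([-ex[1],ex[0]])
def rel():
    o=telemetry.get_obs();p=o["ee_pos"];d=p[:2]-N;f=o["ft_force"]
    print("t %.2f shaker rel nut X %.1f Y %.1f tipz %.1f | F X %.1f Y %.1f Z %.1f rv %s"%(o["t"],d@ex,d@ey,p[2]-80,f[:2]@ex,f[:2]@ey,f[2],o["orientation"].round(3)))
E
python3 - <<'E'
from st import *
rel()
im=get_image("wrist");cv2.imwrite("pics/w1.png",im["color"])
im=get_image("top");crop(im,195,115,320,225,5,"t2.png")
im=get_image("side");crop(im,170,125,310,245,5,"s2.png")
rel()
E
```

```text
t 1.80 shaker rel nut X -55.4 Y 3.9 tipz 222.9 | F X -0.1 Y 0.4 Z -0.0 rv [0.432 3.111 0.   ]
t 1.95 shaker rel nut X -55.0 Y 3.7 tipz 222.6 | F X -0.7 Y 0.7 Z 0.5 rv [0.438 3.11  0.   ]
```

View pics/w1.png

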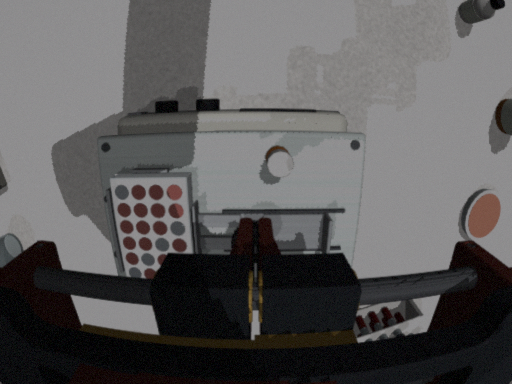

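View pics/s2.png

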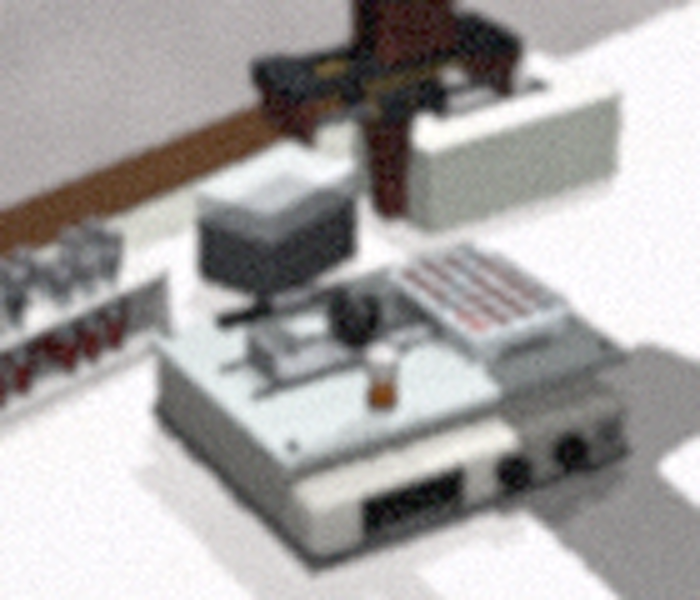

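View pics/t2.png

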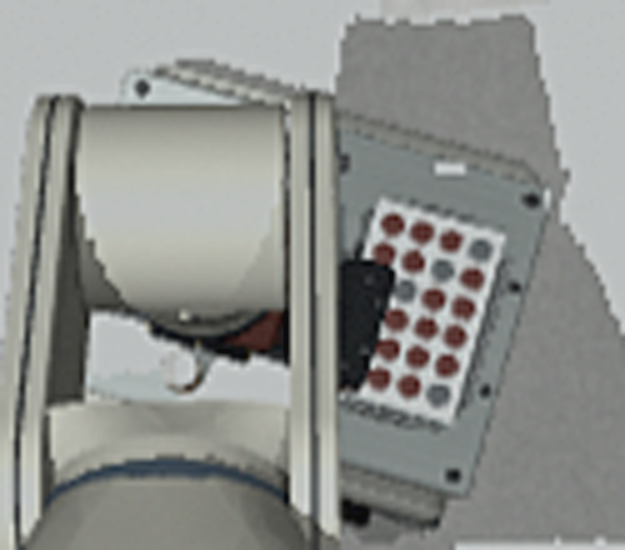

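```bash
python3 - <<'E'
from st import *
im=get_image("top")
f=lambda x,y:(195+(x+.5)/5-.5,115+(y+.5)/5-.5)
for n,p,z in[("vial",(178,382),134),("marker",(268,140),105)]:
  q=onz(im,f(*p),z)[:2]-N;print(n,q@ex,q@ey)
iw=get_image("wrist");q=onz(iw,(279,163),134,True)[:2]-N;print("vial w",q@ex,q@ey)
q=onz(iw,(326,215),124,True)[:2]-N;print("tabend w",q@ex,q@ey)
for p in[(104,147),(355,145)]:
  q=onz(iw,p,92,True)[:2]-N;print("screw w",q@ex,q@ey)
rel()
E
```

```text
vial -88.51015635888909 23.62497022459027
marker 79.90535976580504 16.100819705352723
vial w -82.6784884576761 26.350127475527806
tabend w -30.42635334659973 73.67447342771754
screw w -95.09974215550197 -158.29979588086042
screw w -94.28629607487045 108.6881488253941
t 2.05 shaker rel nut X -57.1 Y 5.5 tipz 222.3 | F X -0.8 Y 0.4 Z 0.3 rv [-0.433 -3.11  -0.   ]
```

send_rows(
  rows=[
    [-0.01, 0, 0.033, 0, -1],
    [0, 0, 0.04, 0, -1],
    [0, 0, 0.02, 0, -1],
    [0, 0, 0, 0, -1],
  ],
)

```text
t: 2.45
ee_pos: [553.1, 26.7, 207.0]
orientation: [-0.428, -3.106, 0.001]
ft_force: [-0.2, -0.2, 0.2]
width: 0.7
```

```bash
python3 - <<'E'
from st import *
rel()
im=get_image("side");crop(im,170,125,310,245,5,"s3.png")
rel();get_image("side");rel()
im=get_image("wrist");cv2.imwrite("pics/w3.png",im["color"])
E
```

```text
t 2.45 shaker rel nut X -49.4 Y 6.3 tipz 127.0 | F X -0.2 Y -0.2 Z 0.2 rv [-4.280e-01 -3.106e+00  1.000e-03]
t 2.50 shaker rel nut X -48.2 Y 6.5 tipz 128.8 | F X -0.5 Y 0.0 Z 0.1 rv [-4.280e-01 -3.109e+00  1.000e-03]
t 2.55 shaker rel nut X -47.2 Y 6.6 tipz 130.1 | F X -0.3 Y 0.3 Z 0.0 rv [-0.429 -3.112 -0.   ]
```

View pics/s3.png

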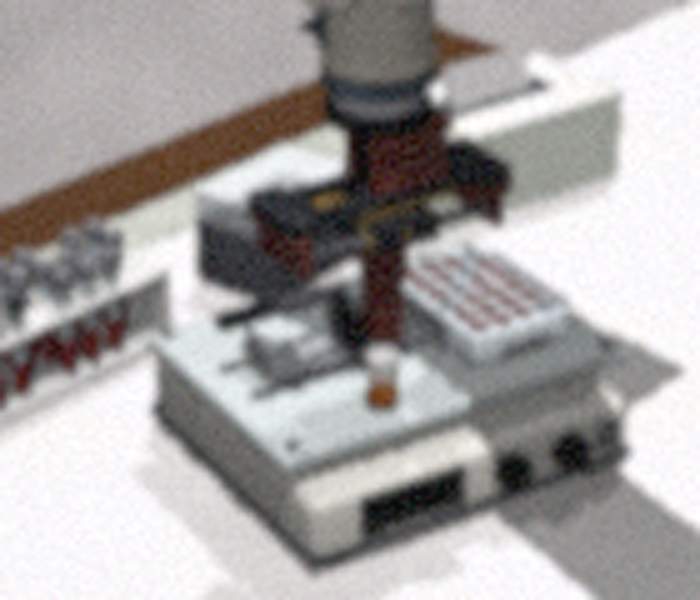

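View pics/w3.png

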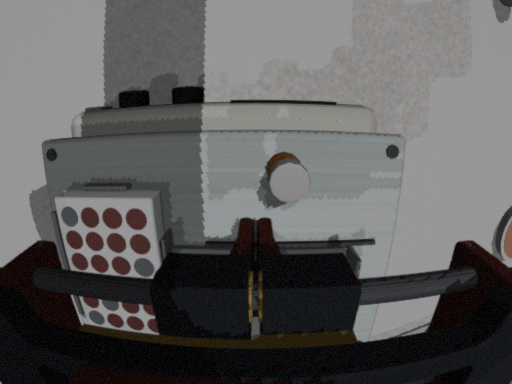

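send_rows(
  rows=[
    [-0.006, 0, 0.0105, 0, -1],
    [-0.004, 0, 0, 0, -1],
    [-0.002, 0, 0, 0, -1],
    [0, 0, 0, 0, -1],
    [0, 0, 0, 0, -1],
  ],
)

```text
t: 3.1
ee_pos: [567.4, 21.8, 199.4]
orientation: [0.432, 3.111, 0.0]
ft_force: [-0.4, -0.1, -0.7]
width: 0.7
```

```bash
python3 - <<'E'
from st import *
rel()
E
```

```text
t 3.10 shaker rel nut X -34.4 Y 5.4 tipz 119.4 | F X -0.3 Y -0.2 Z -0.7 rv [0.432 3.111 0.   ]
```

send_rows(
  rows=[
    [-0.002, 0, 0, 0, -1],
    [-0.002, 0, 0, 0, -1],
    [0, 0, 0, 0, -1],
  ],
)

```text
t: 3.4
ee_pos: [570.1, 21.0, 199.0]
orientation: [-0.432, -3.109, -0.0]
ft_force: [-4.3, 2.6, 3.7]
width: 0.5
```

send_rows(
  rows=[
    [-0.001, 0, 0, 0, -1],
    [0, 0, 0, 0, -1],
  ],
)

```text
t: 3.6
ee_pos: [570.4, 21.0, 198.9]
orientation: [-0.432, -3.107, -0.0]
ft_force: [-6.7, 3.0, 6.7]
width: 0.7
```

send_rows(
  rows=[
    [-0.001, 0, 0, 0, -1],
    [0, 0, 0, 0, -1],
  ],
)

```text
t: 3.8
ee_pos: [570.6, 20.9, 198.8]
orientation: [-0.431, -3.105, -0.0]
ft_force: [-9.0, 3.1, 7.5]
width: 0.9
```

send_rows(
  rows=[
    [0, -0.003, 0, 0, -1],
    [0, -0.003, 0, 0, -1],
    [0, -0.003, 0, 0, -1],
    [0, -0.003, 0, 0, -1],
  ],
)

```text
t: 4.2
ee_pos: [567.3, 9.6, 198.7]
orientation: [-0.431, -3.106, -0.001]
ft_force: [-9.6, 5.8, 5.7]
width: 0.5
```

```bash
python3 - <<'E'
from st import *
rel()
im=get_image("side");crop(im,220,175,260,205,16,"s4.png")
rel()
E
```

```text
t 4.20 shaker rel nut X -31.1 Y -6.4 tipz 118.7 | F X -10.9 Y 3.0 Z 5.7 rv [-4.310e-01 -3.106e+00 -1.000e-03]
t 4.25 shaker rel nut X -31.1 Y -6.8 tipz 118.7 | F X -10.2 Y 1.0 Z 4.5 rv [-0.431 -3.106 -0.   ]
```

View pics/s4.png

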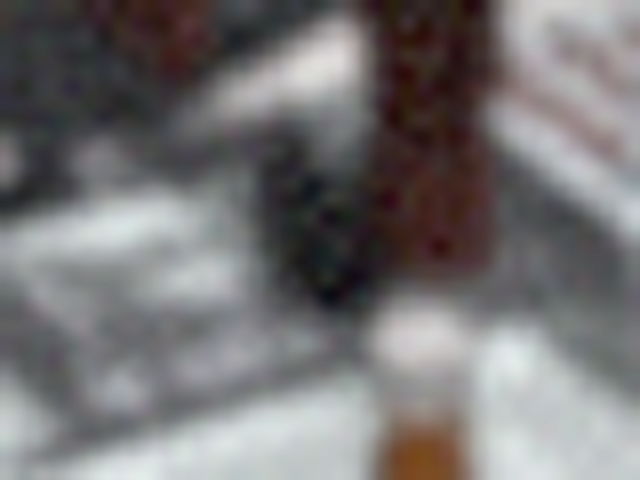

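send_rows(
  rows=[
    [0, -0.003, 0, 0, -1],
    [0, -0.003, 0, 0, -1],
    [-0.0005, -0.004, 0, 0, -1],
    [-0.001, -0.0035, 0, 0, -1],
  ],
)

```text
t: 4.65
ee_pos: [567.0, -4.5, 199.2]
orientation: [-0.431, -3.111, -0.0]
ft_force: [-1.8, 1.2, 0.3]
width: 0.2
```

```bash
python3 -c "
from st import *
rel()"
```

```text
t 4.65 shaker rel nut X -27.6 Y -20.0 tipz 119.2 | F X -2.0 Y 0.7 Z 0.3 rv [-0.431 -3.111 -0.   ]
```

send_rows(
  rows=[
    [-0.005, -0.001, 0, 0, -1],
    [-0.003, -0.0025, 0, 0, -1],
    [-0.004, -0.0015, 0, 0, -1],
  ],
)

```text
t: 4.95
ee_pos: [576.0, -13.9, 198.8]
orientation: [-0.431, -3.107, 0.004]
ft_force: [-8.3, -6.3, 4.8]
width: 0.2
```

```bash
python3 -c "
from st import *
rel()"
```

```text
t 4.95 shaker rel nut X -16.4 Y -26.6 tipz 118.8 | F X -6.3 Y -8.3 Z 4.8 rv [-0.431 -3.107  0.004]
```

send_rows(
  rows=[
    [-0.0045, -0.0005, 0, 0, -1],
    [-0.004, 0, 0, 0, -1],
    [-0.004, 0, 0, 0, -1],
    [-0.004, 0, 0, 0, -1],
  ],
)

```text
t: 5.35
ee_pos: [592.7, -20.1, 198.9]
orientation: [-0.431, -3.11, 0.006]
ft_force: [-6.1, -12.6, 2.7]
width: 0.3
```

```bash
python3 - <<'E'
from st import *
rel()
im=get_image("side");crop(im,220,175,260,205,16,"s5.png")
rel()
E
```

```text
t 5.35 shaker rel nut X 1.4 Y -28.0 tipz 118.9 | F X -2.4 Y -13.8 Z 2.7 rv [-0.431 -3.11   0.006]
t 5.40 shaker rel nut X 2.0 Y -28.0 tipz 119.0 | F X -1.4 Y -13.3 Z 2.0 rv [-0.431 -3.11   0.006]
```

View pics/s5.png

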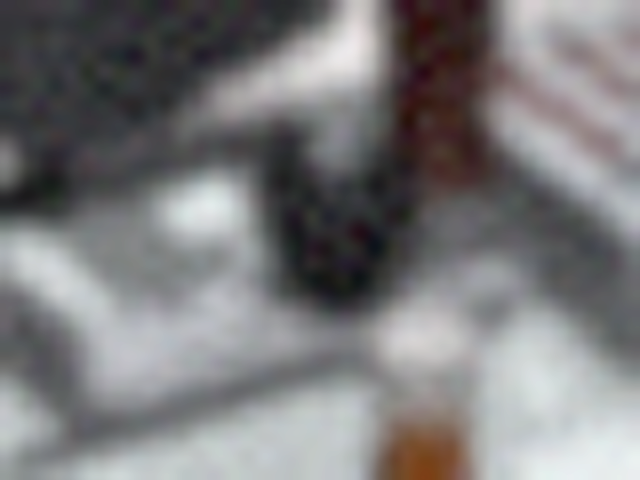

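```bash
python3 - <<'E'
from st import *
im=get_image("side")
def pt(th,r=15):
    a=np.pi+th; v=N+r*(np.cos(a)*ex+np.sin(a)*ey); return [v[0],v[1],131.5+2.5*th/6.28]
for th in (0,1,2,3,4,5):
    u=proj(im,pt(th));print(th,((u-[220,175]+.5)*16-.5).round())
u=proj(im,[N[0],N[1],131.5]);print("c",((u-[220,175]+.5)*16-.5).round())
c0=cv2.imread("pics/side0.png")
c=cv2.resize(c0[175:205,220:260],None,fx=16,fy=16,interpolation=cv2.INTER_CUBIC);cv2.imwrite("pics/s0z.png",cv2.convertScaleAbs(c,alpha=1.3,beta=10))
E
```

```text
0 [370. 196.]
1 [402. 168.]
2 [374. 140.]
3 [311. 136.]
4 [271. 158.]
5 [291. 185.]
c [336. 169.]
```

View pics/s0z.png

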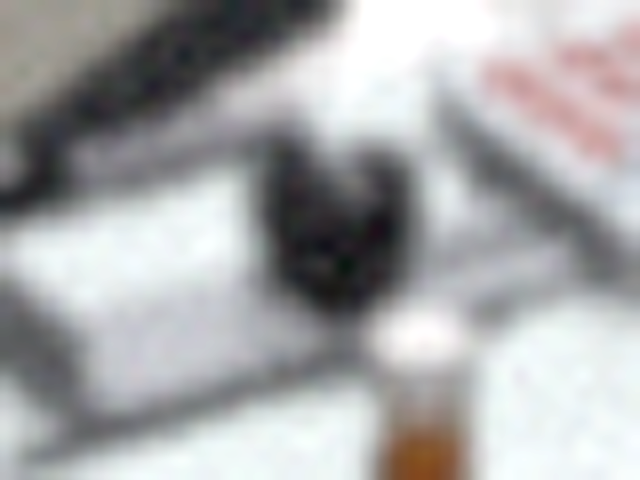

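send_rows(
  rows=[
    [-0.004, -0.0005, 0, 0, -1],
    [-0.004, -0.0005, 0, 0, -1],
    [-0.0045, 0.0005, 0, 0, -1],
    [-0.004, 0.0015, 0, 0, -1],
  ],
)

```text
t: 5.85
ee_pos: [610.0, -22.6, 199.2]
orientation: [0.432, 3.111, -0.002]
ft_force: [-0.9, -3.5, 1.3]
width: 0.5
```

```bash
python3 -c "
from st import *
rel()"
```

```text
t 5.85 shaker rel nut X 18.7 Y -25.7 tipz 119.2 | F X 0.0 Y -3.6 Z 1.3 rv [ 4.320e-01  3.111e+00 -2.000e-03]
```

send_rows(
  rows=[
    [-0.001, 0.005, 0, 0, -1],
    [-0.0025, 0.003, 0, 0, -1],
    [-0.002, 0.0035, 0, 0, -1],
    [-0.001, 0.004, 0, 0, -1],
  ],
)

```text
t: 6.25
ee_pos: [624.1, -10.2, 200.2]
orientation: [0.431, 3.102, -0.003]
ft_force: [10.5, -7.8, -5.0]
width: 0.5
```

```bash
python3 -c "
from st import *
rel()"
```

```text
t 6.25 shaker rel nut X 28.9 Y -10.0 tipz 120.2 | F X 12.3 Y -4.7 Z -5.0 rv [ 4.310e-01  3.102e+00 -3.000e-03]
```

send_rows(
  rows=[
    [0, 0.0045, 0, 0, -1],
    [0, 0.0045, 0, 0, -1],
    [0, 0.0045, 0, 0, -1],
    [0, 0.0045, 0, 0, -1],
  ],
)

```text
t: 6.65
ee_pos: [629.6, 8.2, 200.7]
orientation: [0.43, 3.101, -0.0]
ft_force: [9.8, -3.3, -2.7]
width: 0.5
```

```bash
python3 - <<'E'
from st import *
rel()
im=get_image("side");crop(im,220,175,260,205,16,"s6.png")
rel()
E
```

```text
t 6.65 shaker rel nut X 29.1 Y 9.3 tipz 120.7 | F X 10.4 Y -0.5 Z -2.7 rv [ 0.43   3.101 -0.   ]
t 6.70 shaker rel nut X 29.0 Y 10.0 tipz 120.7 | F X 11.4 Y -0.0 Z -1.2 rv [4.300e-01 3.101e+00 1.000e-03]
```

View pics/s6.png

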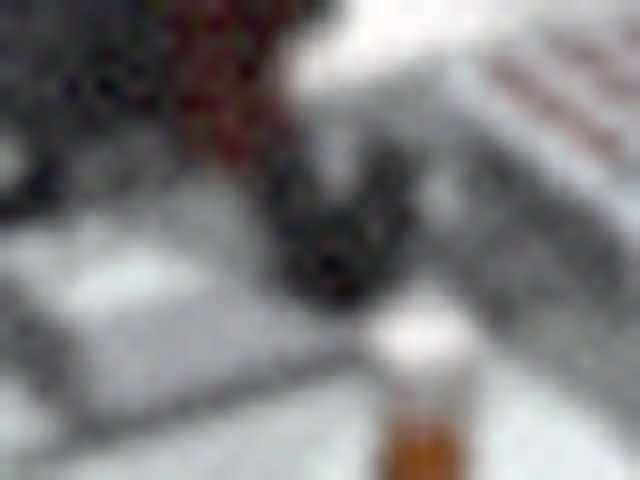

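```bash
python3 - <<'E'
from st import *
im=get_image("wrist");crop(im,150,130,350,280,4,"w6.png")
rel()
E
```

```text
t 6.75 shaker rel nut X 29.0 Y 10.0 tipz 120.7 | F X 11.4 Y 0.7 Z -3.2 rv [4.300e-01 3.101e+00 1.000e-03]
```

View pics/w6.png

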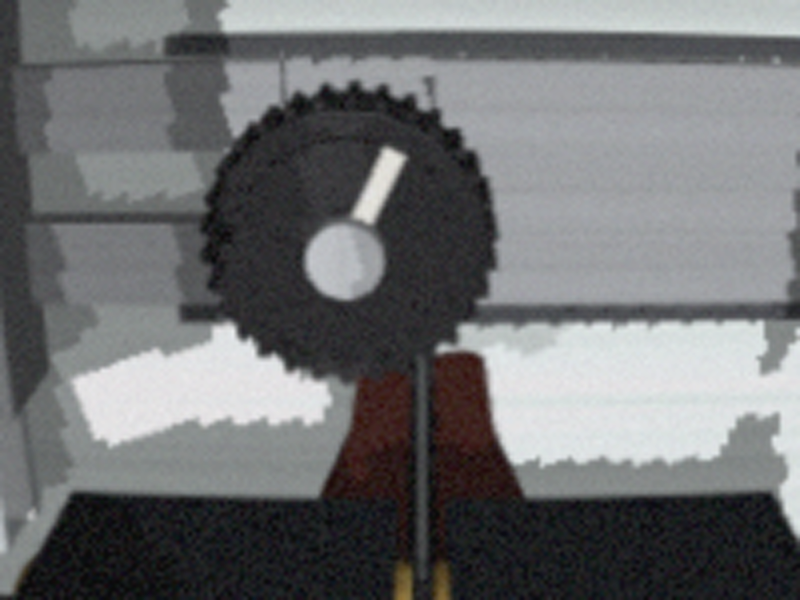

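send_rows(
  rows=[
    [0.0005, 0.003, 0, 0, -1],
    [0.0015, 0.0035, 0, 0, -1],
    [0.0025, 0.0035, 0, 0, -1],
    [0.003, 0.0025, 0, 0, -1],
  ],
)

```text
t: 7.15
ee_pos: [625.8, 23.8, 201.0]
orientation: [0.431, 3.101, 0.004]
ft_force: [10.4, 3.4, 0.2]
width: 0.8
```

```bash
python3 -c "
from st import *
rel()"
```

```text
t 7.15 shaker rel nut X 21.2 Y 23.2 tipz 121.0 | F X 9.1 Y 6.1 Z 0.2 rv [0.431 3.101 0.004]
```

send_rows(
  rows=[
    [0.0035, 0.0018, 0, 0, -1],
    [0.004, 0.0008, 0, 0, -1],
    [0.004, 0, 0, 0, -1],
    [0.004, 0, 0, 0, -1],
  ],
)

```text
t: 7.55
ee_pos: [611.4, 33.0, 201.3]
orientation: [0.433, 3.101, 0.01]
ft_force: [8.2, 16.3, 2.5]
width: 0.4
```

```bash
python3 -c "
from st import *
rel()"
```

```text
t 7.55 shaker rel nut X 4.9 Y 28.1 tipz 121.3 | F X 3.5 Y 17.9 Z 2.5 rv [0.433 3.101 0.01 ]
```

send_rows(
  rows=[
    [0.004, 0.001, 0, 0, -1],
    [0.004, 0.0005, 0, 0, -1],
    [0.004, 0, 0, 0, -1],
  ],
)

```text
t: 7.85
ee_pos: [599.4, 36.8, 201.1]
orientation: [0.431, 3.103, 0.007]
ft_force: [4.8, 10.9, 4.2]
width: 0.7
```

```bash
python3 -c "
from st import *
rel()"
```

```text
t 7.85 shaker rel nut X -7.7 Y 28.6 tipz 121.1 | F X 1.7 Y 11.8 Z 4.2 rv [0.431 3.103 0.007]
```

send_rows(
  rows=[
    [0.003, -0.0005, 0, 0, -1],
    [0.0035, -0.0015, 0, 0, -1],
    [0.0035, -0.0017, 0, 0, -1],
    [0.003, -0.0023, 0, 0, -1],
  ],
)

```text
t: 8.25
ee_pos: [583.5, 35.9, 200.9]
orientation: [0.432, 3.108, 0.009]
ft_force: [-3.5, 18.6, 10.2]
width: 0.3
```

```bash
python3 -c "
from st import *
rel()"
```

```text
t 8.25 shaker rel nut X -22.7 Y 23.4 tipz 120.9 | F X -8.4 Y 16.9 Z 10.2 rv [0.432 3.108 0.009]
```

send_rows(
  rows=[
    [0.0035, -0.0018, 0, 0, -1],
    [0.002, -0.0035, 0, 0, -1],
    [0.001, -0.004, 0, 0, -1],
    [0, -0.004, 0, 0, -1],
  ],
)

```text
t: 8.65
ee_pos: [570.8, 22.8, 199.7]
orientation: [-0.432, -3.109, -0.003]
ft_force: [-8.0, 6.4, 7.4]
width: 0.3
```

```bash
python3 -c "
from st import *
rel()"
```

```text
t 8.65 shaker rel nut X -31.3 Y 7.3 tipz 119.7 | F X -9.4 Y 4.0 Z 7.4 rv [-4.320e-01 -3.109e+00 -3.000e-03]
```

send_rows(
  rows=[
    [0, -0.004, 0, 0, -1],
    [0, -0.004, 0, 0, -1],
    [-0.0005, -0.004, 0, 0, -1],
    [-0.0005, -0.0035, 0, 0, -1],
  ],
)

```text
t: 9.05
ee_pos: [566.6, 7.0, 198.9]
orientation: [-0.431, -3.106, -0.001]
ft_force: [-10.2, 4.7, 9.2]
width: 0.1
```

```bash
python3 -c "
from st import *
rel()"
```

```text
t 9.05 shaker rel nut X -31.1 Y -9.0 tipz 118.9 | F X -11.1 Y 1.8 Z 9.2 rv [-4.310e-01 -3.106e+00 -1.000e-03]
```

send_rows(
  rows=[
    [-0.001, -0.0035, 0, 0, -1],
    [-0.0018, -0.0035, 0, 0, -1],
    [-0.0025, -0.003, 0, 0, -1],
    [-0.003, -0.0023, 0, 0, -1],
  ],
)

```text
t: 9.45
ee_pos: [570.6, -8.3, 198.7]
orientation: [-0.43, -3.105, 0.003]
ft_force: [-11.0, -4.8, 6.1]
width: 0.7
```

```bash
python3 -c "
from st import *
rel()"
```

```text
t 9.45 shaker rel nut X -23.1 Y -22.7 tipz 118.7 | F X -9.2 Y -7.6 Z 6.1 rv [-4.300e-01 -3.105e+00  3.000e-03]
```

send_rows(
  rows=[
    [-0.0035, -0.002, 0, 0, -1],
    [-0.004, -0.001, 0, 0, -1],
    [-0.004, -0.0005, 0, 0, -1],
    [-0.004, 0, 0, 0, -1],
  ],
)

```text
t: 9.85
ee_pos: [585.8, -18.1, 199.0]
orientation: [-0.43, -3.109, 0.007]
ft_force: [-7.5, -15.7, 5.2]
width: 0.1
```

```bash
python3 - <<'E'
from st import *
rel()
im=get_image("wrist");crop(im,150,130,350,280,4,"w7.png")
im=get_image("side");crop(im,220,175,260,205,16,"s7.png")
rel()
E
```

```text
t 9.85 shaker rel nut X -5.8 Y -27.9 tipz 119.0 | F X -2.9 Y -17.2 Z 5.2 rv [-0.43  -3.109  0.007]
t 9.95 shaker rel nut X -5.0 Y -27.9 tipz 119.0 | F X -1.7 Y -17.1 Z 3.0 rv [-0.431 -3.11   0.007]
```

View pics/w7.png

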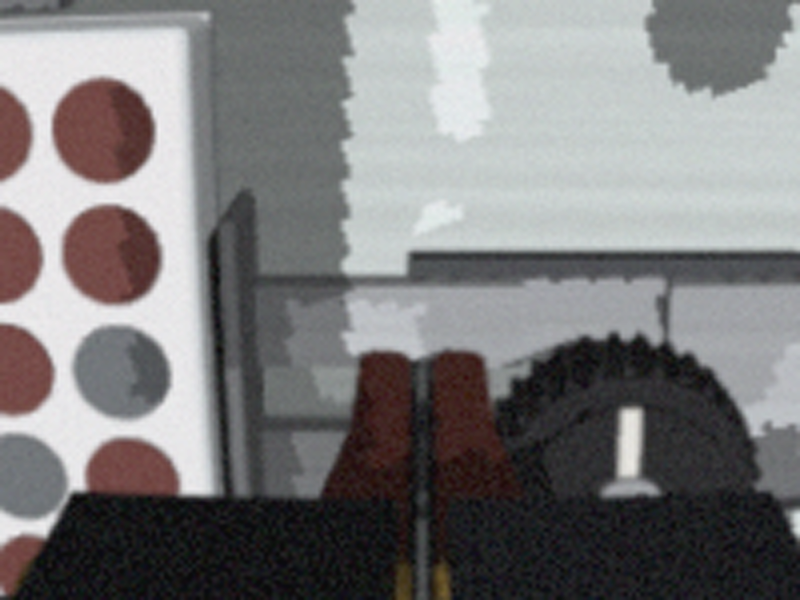

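View pics/s7.png

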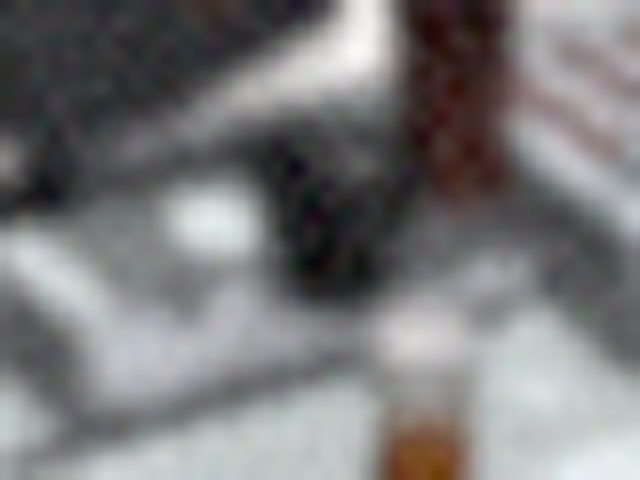

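send_rows(
  rows=[
    [0, -0.008, 0, 0, -1],
    [0, 0, 0, 0, -1],
    [0, 0, -0.03, 0, -1],
    [-0.001, 0, -0.02, 0, -1],
    [-0.003, 0.02, 0, 0, -1],
  ],
)

```text
t: 10.45
ee_pos: [595.8, -5.7, 252.2]
orientation: [0.434, 3.106, 0.001]
ft_force: [-0.3, 0.1, 0.2]
width: 0.6
```

send_rows(
  rows=[
    [0, 0.032, 0, 0, -1],
    [0, 0.032, 0, 0, -1],
    [0, 0, 0, 0, -1],
    [0, 0, 0, 0, -1],
  ],
)

```text
t: 10.85
ee_pos: [611.9, 57.5, 249.1]
orientation: [0.429, 3.112, 0.0]
ft_force: [-0.0, -0.5, 0.2]
width: 0.6
```

```bash
python3 - <<'E'
from st import *
rel()
im=get_image("wrist");crop(im,150,130,350,280,4,"w8.png")
rel()
E
```

```text
t 10.85 shaker rel nut X -1.3 Y 51.9 tipz 169.1 | F X 0.1 Y -0.5 Z 0.2 rv [0.429 3.112 0.   ]
t 10.90 shaker rel nut X -1.4 Y 51.1 tipz 169.0 | F X 0.3 Y -0.7 Z -0.2 rv [-0.431 -3.112  0.   ]
```

View pics/w8.png

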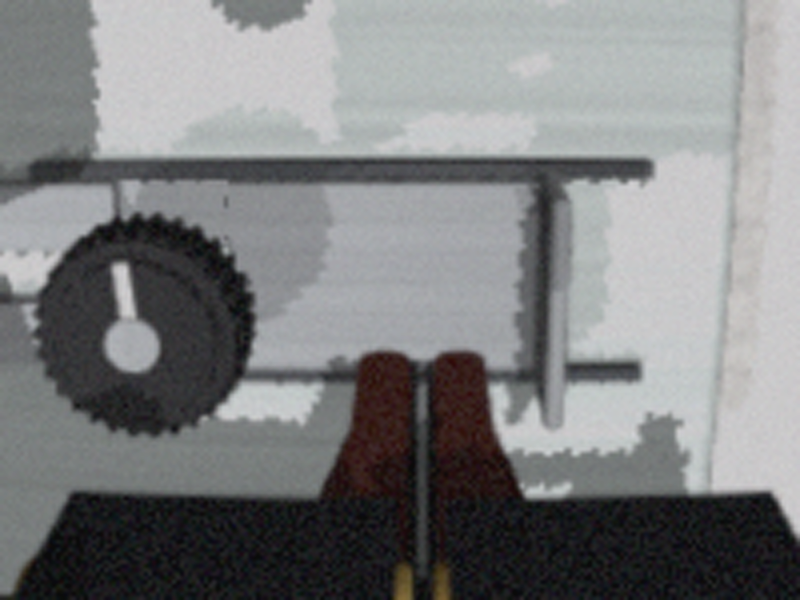

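send_rows(
  rows=[
    [0, -0.001, 0.03, 0, -1],
    [0, 0, 0.025, 0, -1],
    [0, 0, 0.008, 0, -1],
    [0, 0, 0, 0, -1],
    [0, 0, 0, 0, -1],
  ],
)

```text
t: 11.4
ee_pos: [611.9, 55.2, 187.0]
orientation: [0.433, 3.111, 0.0]
ft_force: [0.3, -0.1, 0.7]
width: -0.0
```

```bash
python3 -c "
from st import *
rel()"
```

```text
t 11.40 shaker rel nut X -0.7 Y 49.7 tipz 107.0 | F X 0.4 Y 0.0 Z 0.7 rv [0.433 3.111 0.   ]
```

send_rows(
  rows=[
    [0, 0.005, 0, 0, -1],
    [0, 0.004, 0, 0, -1],
    [0, 0.003, 0, 0, -1],
    [0, 0.003, 0, 0, -1],
  ],
)

```text
t: 11.8
ee_pos: [615.7, 70.6, 186.6]
orientation: [0.431, 3.111, 0.0]
ft_force: [0.0, -0.9, 1.0]
width: 0.3
```

send_rows(
  rows=[
    [0, 0.003, 0, 0, -1],
    [0, 0.003, 0, 0, -1],
    [0, 0.003, 0, 0, -1],
    [0, 0.003, 0, 0, -1],
  ],
)

```text
t: 12.2
ee_pos: [618.8, 81.8, 186.2]
orientation: [0.432, 3.112, -0.0]
ft_force: [-1.0, -2.3, 2.4]
width: 0.5
```

```bash
python3 -c "
from st import *
rel()"
```

```text
t 12.20 shaker rel nut X -1.3 Y 77.2 tipz 106.2 | F X -0.3 Y -2.4 Z 2.4 rv [ 0.432  3.112 -0.   ]
```

send_rows(
  rows=[
    [0, 0.003, 0, 0, -1],
    [0, 0.003, 0, 0, -1],
    [0, 0.003, 0, 0, -1],
    [0, 0.003, 0, 0, -1],
    [0, 0.002, 0, 0, -1],
  ],
)

```text
t: 12.7
ee_pos: [622.7, 95.4, 186.2]
orientation: [0.432, 3.112, 0.0]
ft_force: [0.5, -1.7, 2.1]
width: 0.6
```

send_rows(
  rows=[
    [0, 0.002, 0, 0, -1],
    [0, 0.001, 0, 0, -1],
    [0, 0, 0, 0, -1],
  ],
)

```text
t: 13.0
ee_pos: [623.4, 98.3, 186.1]
orientation: [-0.432, -3.112, -0.0]
ft_force: [-0.5, -0.4, -0.4]
width: 0.8
```

```bash
python3 -c "
from st import *
rel()"
```

```text
t 13.00 shaker rel nut X -1.4 Y 94.3 tipz 106.1 | F X -0.3 Y -0.5 Z -0.4 rv [-0.432 -3.112 -0.   ]
```

send_rows(
  rows=[
    [0, 0.002, 0, 0, -1],
    [0, 0.001, 0, 0, -1],
    [0, 0, 0, 0, -1],
  ],
)

```text
t: 13.3
ee_pos: [623.9, 100.2, 186.0]
orientation: [-0.431, -3.111, 0.002]
ft_force: [-0.8, -5.7, 2.4]
width: 0.4
```

send_rows(
  rows=[
    [0, 0.002, 0, 0, -1],
    [0, 0, 0, 0, -1],
  ],
)

```text
t: 13.5
ee_pos: [624.0, 100.5, 186.0]
orientation: [-0.431, -3.11, 0.007]
ft_force: [-2.1, -14.3, 4.7]
width: 0.1
```

send_rows(
  rows=[
    [0, 0.001, 0, 0, -1],
    [0, 0, 0, 0, -1],
  ],
)

```text
t: 13.7
ee_pos: [624.0, 100.6, 185.9]
orientation: [-0.431, -3.11, 0.009]
ft_force: [-3.0, -18.9, 5.1]
width: 0.6
```

```bash
python3 -c "
from st import *
rel()"
```

```text
t 13.70 shaker rel nut X -1.4 Y 96.7 tipz 105.9 | F X 2.3 Y -19.0 Z 5.1 rv [-0.431 -3.11   0.009]
```

send_rows(
  rows=[
    [0, -0.006, 0, 0, -1],
    [0, -0.006, 0, 0, -1],
    [0, 0, -0.03, 0, -1],
    [0, 0, -0.04, 0, -1],
    [0, 0, -0.04, 0, -1],
  ],
)

```text
t: 14.2
ee_pos: [621.3, 92.5, 296.8]
orientation: [-0.432, -3.11, -0.0]
ft_force: [0.0, 0.3, 0.4]
width: 0.1
```

send_rows(
  rows=[
    [0, 0.05, 0, 0, -1],
    [0, 0.05, 0, 0, -1],
    [0, 0.05, 0, 0, -1],
    [0, 0.05, 0, 0, -1],
    [0, 0, 0, 0, -1],
  ],
)

```text
t: 14.7
ee_pos: [676.5, 290.9, 295.8]
orientation: [0.424, 3.112, 0.004]
ft_force: [0.2, -0.1, -0.1]
width: 0.5
```

send_rows(
  rows=[
    [0, 0, 0, 0, -1],
    [0, 0, 0, 0, -1],
    [0, 0, 0, 0, -1],
  ],
)

```text
t: 15.0
ee_pos: [676.0, 283.3, 296.2]
orientation: [-0.434, -3.111, 0.0]
ft_force: [-0.3, -0.2, 0.3]
width: 0.6
```

```bash
python3 - <<'E'
from st import *
rel()
im=get_image("top");crop(im,195,115,320,225,5,"t9.png")
cv2.imwrite("pics/t9f.png",im["color"])
im=get_image("side");crop(im,170,125,310,245,5,"s9.png")
rel()
E
```

```text
t 15.00 shaker rel nut X -1.1 Y 286.6 tipz 216.2 | F X -0.2 Y -0.3 Z 0.3 rv [-0.434 -3.111  0.   ]
t 15.10 shaker rel nut X -0.9 Y 286.7 tipz 216.4 | F X 0.0 Y -0.5 Z -0.5 rv [-0.434 -3.111  0.   ]
```

View pics/t9.png

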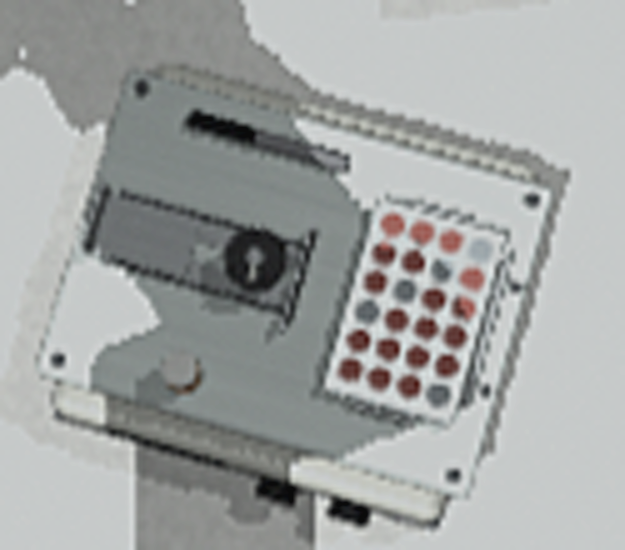

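View pics/t9f.png

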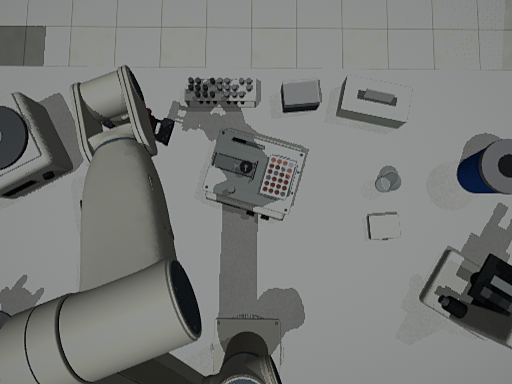

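```bash
python3 -c "
from workcell import ctrl
print(ctrl.close_job())"
```

```text
the job is handed in; nothing more can be done
None
```

The nut is loosened by two full turns and the clamp is pushed back to the end of its slot. I handed the job in at about 15 s with the arm lifted clear and moved aside.

**Nut:** I rolled it with the closed fingertips going round the rim. Partway through, the wrist camera showed the line at about 5.8 rad. At the end the line pointed to the shaker's -x again, about 12.6 rad, which agrees with the rolling distance I expected.

**Clamp:** I pushed the tab along +y with about 2 N until the force rose to 19 N at the end stop. That was about 30 mm of finger travel from first contact, though the contact point is an estimate. The top camera, to within a few millimetres, showed the tab about 31 mm from where it started.

**Forces:** The highest force I read, between moves, was about 20 N, against the limit of 35 N.

**Last checks:** In the final top view the plate, vial and marker look unmoved, judged by eye only. The force reading was about zero with the arm clear. The close-up side views were too coarse to read the line or the nut's rise, so the turn count rests on the wrist and top cameras.

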